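# Push the worn pinion through the scrap hatch

### The arm

A 6-joint arm with a two-finger parallel gripper is mounted at the origin on the work surface. World frame = base frame: x ahead of the robot, y to its left, z up, the work surface at z = 0. Lengths are in m, angles in rad, forces in N, time in s.
With the tool pointing down it reaches from about 0.35 to 0.775 m from the base axis. Payload 5.5 kg.
Tool frame: the origin (TCP) lies midway between the tips of the shut fingers; the grasp point (between the pads) lies behind it (env.grip_point_offset is the z of the grasp point in the tool frame, in m); z points along the fingers, y is the direction in which the jaws open and shut (so a half turn about z gives the same grasp; the last joint's range is limited). The gripper opens to 85 mm and grips with 20 to 120 N. Pads are 22 mm wide; open, the fingers measure 114 mm over their backs; the gripper's body (76 mm by 85 mm) begins 54 mm behind the grasp point. The pads swing forward as they close: fully open they stand 13 mm farther back than shut.
Start: joints at [-1.401, 0.313, 0.046, 1.304, 0, 1.431], TCP at [0.175, -0.548, 0.231] pointing down, gripper open.
Joint ranges: [-2.76, 2.76], [-0.86, 1.69], [-1.03, 1.26], [-2.2, 2.34], [-1.47, 1.5], [-3.14, 3.14]. Speed limits (rad/s): [2.57, 2.57, 3.14, 3.14, 3.14, 3.14].

### API

Orientations are given as a unit quaternion [w, x, y, z].
In Python, from workcell import env, viewer gives the robot as it stands. The module is installed in compiled form; this text tells all that it offers.
- The arm moves only by the shell command python3 -m inch 'ROWS' [OPENING] [FORCE]. ROWS is JSON, a list of rows, each a list of 2 entries, a list of its own where there are three numbers: the shift along the tool's x, y, z in m, then the turn about the tool's z in degrees. In form: [[[tx, ty, tz], spin], ...]. A call has 1 to 5 rows; each row is the pose to reach, as a shift and turn from the pose measured when the call began, along the tool's axes at that moment; what a row does not reach only later rows make up. A row lasts 1/12 s, in which the tool goes at most 41.7 mm and 7.16 degrees, less where a joint would pass 70% of its speed; a pose out of reach is approached as far as the arm can. A call with a gripper value outside its range is refused whole. OPENING is the closure, from 0 (fully open) to 1 (shut), set as the call begins (- or left out, the last holds). The fingers move at their own pace and stop on an object; FORCE is the grip in N (left out, the last holds). Time passes only in rows, so rows that repeat a pose let the fingers close. It gives the time, the measured TCP pose, the force and the opening at its end, in the units of the state.
- env.get_state(): the state, without advancing time (a new reading comes with each control period).
- viewer.read_camera(name): name is "scene" or "top" or "wrist"; returns a dict with "image" (384x512x3 uint8, red, green, blue), "depth" (384x512 float32, m along the optical axis (not along the pixel's ray), 0 where there is no reading), "vertical_fov" (degrees; the focal length in pixels is half the picture's height over the tangent of half this angle, whatever the lens; pixels are square), "cx", "cy" (the principal point, pixels), "R" (3x3) and "t" (3): a world point X has camera coordinates R X + t; the wrist camera has in their place "T_tool_cam" (4x4, takes a point from camera to tool coordinates, whose origin is the TCP and whose axes are the flange's). Camera axes: x right, y down, z forward; pixel columns grow to the right and rows downward; lengths in m; the calibration is good to about 2 mm. A picture is of the moment at which its call begins: read the wrist's pose just before it.
- env.hand_in(): hands the job in, once; it reports no verdict.
The state is a dict: "clock": time; "joint_pos": joint angles; "qvel": joint speeds; "tau": joint torques, N m; "tcp_pos": TCP position; "orientation": TCP orientation; "wrist_force": force on the tool from outside, world axes, zero at the start; "ft_torque": the same for the moment, N m; "finger_gap": finger opening in m.
Only numpy, scipy, OpenCV 4.12 (cv2) and the standard library are available. Lean on these libraries where they do the work, as an engineer would, in place of code of your own. Each camera call takes 0.05 s, during which the arm holds its last target. There are 200 camera calls.

### The job

Scrap the worn pinion: push the hatch's spring flap open with one finger and, while that finger keeps it open, push the pinion along the countertop with the other finger so that it drops through into the scrap box. Then take the fingers out and let the flap spring shut. Only push the pinion, never lift it, and leave the gear housing, the dish of screws, the wrench and the tackle box where they are.

Things in the scene. Friction and masses are not known exactly. Their poses are not given: they have to be found in the camera images.
- countertop: Grey composite countertop offcut, fixed, 340 (x) by 640 (y) by 20 mm, level on two timber bearers, its upper face 128 mm above the work surface. Origin: on the work surface under its middle; x, y along its edges, z up. A steel scrap hatch is let into it: an opening 92 mm wide (x = -46 to 46 mm), from the sill at y = -30 mm to the hinge rod at y = -142 mm. Parts are pushed in towards -y.
- sill (a point): Middle of the hatch's sill: the straight edge (along the countertop's x) where the countertop ends and the opening begins, flush with the countertop's upper face, without a lip. Axes as the countertop's. Two cheeks (3 mm thick) flank the opening, rising from the countertop at the sill to 39 mm above it at the hinge.
- hinge (a point): Middle of the hatch's hinge rod (8 mm thick, along the countertop's x), 112 mm beyond the sill (towards the countertop's -y) and 36 mm above the countertop's upper face. A sloped back runs down behind it. Axes as the countertop's.
- scrap_box (a point): Centre of the inner floor of the open grey scrap box, fixed under the hatch: outer 170 (countertop's x) by 200 (y) by 84 mm high, walls and floor 4 mm. Axes as the countertop's.
- scrap_flap (a joint): The hatch's flap: aluminium plate 86 mm wide, 113 mm long, 2 mm thick, hinged at the rod. 0 = closed, sloping 18 degrees down to its free edge at the sill; grows as that edge swings down into the opening, to 1.15 rad. A spring shuts it once let go (0.15 N m closed, 0.25 N m open: 1.5 N at the free edge, some 8 N close to the hinge); shut, it carries the pinion's weight.
- pinion_mid (a point): Centre of the worn pinion, half-way up (14 mm above its underside): dark steel spur gear, flat on the countertop, axis upright; 32 mm over the teeth, toothed part 20 mm tall, a hub 19 mm wide on top, 28 mm tall in all, 75 to 120 g. It starts on the +y side of the sill, its centre 60 to 115 mm from it, up to 45 mm to either side of the hatch's centre line.
- pinion: The same worn pinion; origin at the centre of its underside, z along its axis.
- gear_housing: Aluminium rotator gear housing, round, 104 mm in diameter, 100 mm tall, standing near the countertop's +y end. Origin: centre of its underside. To be left alone.
- screw_dish: White ceramic dish with screws, 80 mm wide, 28 mm tall, on the countertop beside the hatch (+x side). Origin: centre of its underside. To be left alone.
- wrench: Chrome wrench 170 mm long, lying flat on the countertop beside the hatch (-x side), roughly along the countertop's y. Origin: under its middle. To be left alone.
- tackle_box: Purple plastic tackle box with two raised trays, 240 by 105 mm foot, 126 mm tall, on the countertop behind the hatch (-y end); the trays lean out towards -y. Origin: centre of its underside. To be left alone.
Things that resemble listed ones, but are neither listed nor needed, are in the scene too. There is more than one size of the pinion; the job needs the smallest.

How it is judged:
On the way, in this order (a step that is already met when the one before it is completed fails the run):
1. a finger pushes the flap open while the pinion is still on the countertop (value of joint scrap_flap above 0.1 rad and contact force between the fingers and scrap_flap above 0.3 N and height (world z) of pinion_mid above 0.125 m), for 0.05 s.
2. the pinion has dropped through the opening while a finger still keeps the flap open (height (world z) of pinion_mid below 0.095 m and value of joint scrap_flap above 0.2 rad and contact force between the fingers and scrap_flap above 0.3 N), for 0.05 s.
At the end, for the whole second after the job is handed in: The pinion lies still inside the scrap box under the hatch, the flap is shut (within 0.08 rad), and the gear housing, dish, wrench and tackle box are within 15 mm of where they stood (height (world z) of pinion_mid below 0.05 m and x of pinion_mid in the frame of countertop between -0.085 and 0.085 m and y of pinion_mid in the frame of countertop between -0.186 and 0.014 m and linear speed of pinion below 0.03 m/s and value of joint scrap_flap below 0.08 rad and distance of each of gear_housing, screw_dish, wrench, tackle_box from where it was at the start of the episode below 0.015 m); the robot touches nothing.
It fails at once if the pinion is lifted more than 15 mm off the countertop (height (world z) of pinion_mid above 0.157 m).
It fails at once if the gear housing, dish, wrench or tackle box is moved more than 15 mm (distance of any of gear_housing, screw_dish, wrench, tackle_box from where it was at the start of the episode above 0.015 m).
It also fails if it takes over 45 s, if anything falls off the work surface, if the arm or the gripper's body presses on something with over 40 N, if the wrist force passes 120 N, or if a joint passes its speed limit or range.

## Working session

There is one attempt and no reset: what is moved stays moved. The work goes in short steps, Python scripts to look and compute and a shell command to move; the robot and the scene stay as the last step left them, time stands still between calls to the robot, and variables do not carry over. Pictures are saved under pics/ and viewed, on a budget of 10 in all, crops included, one or two more only if the job needs it, and the job is handed in when it is done.

```bash
mkdir -p pics; cat > h.py <<'E'
import numpy as np,cv2
from workcell import env,viewer
from scipy.spatial.transform import Rotation as Ro
def cam(name):
    s=env.get_state(); d=viewer.read_camera(name)
    f=d["image"].shape[0]/2/np.tan(np.radians(d["vertical_fov"])/2)
    if "R" in d: R,t=np.array(d["R"]),np.array(d["t"]); M=np.eye(4); M[:3,:3]=R.T; M[:3,3]=-R.T@t
    else:
        q=s["orientation"]; W=np.eye(4); W[:3,:3]=Ro.from_quat([q[1],q[2],q[3],q[0]]).as_matrix(); W[:3,3]=s["tcp_pos"]; M=W@np.array(d["T_tool_cam"])
    d.update(f=f,M=M); return d
def ray(d,u,v,z):
    r=d["M"][:3,:3]@np.array([(u-d["cx"])/d["f"],(v-d["cy"])/d["f"],1]); o=d["M"][:3,3]
    return o+r*(z-o[2])/r[2]
def cloud(d):
    h,w=d["depth"].shape; u,v=np.meshgrid(np.arange(w),np.arange(h)); Z=d["depth"]
    P=np.stack([(u-d["cx"])/d["f"]*Z,(v-d["cy"])/d["f"]*Z,Z],-1)
    P=P@d["M"][:3,:3].T+d["M"][:3,3]; P[Z==0]=np.nan; return P
def save(d,n): cv2.imwrite("pics/"+n,d["image"][:,:,::-1])
E
python3 - <<'E'
from h import *
print(env.get_state(),env.grip_point_offset)
for n in("scene","top"):
    d=cam(n);save(d,n+"0.png");print(n,d["M"].round(3),d["f"],d["cx"],d["cy"])
    np.savez(""+n+"0.npz",P=cloud(d),im=d["image"])
a=[cv2.imread("pics/%s0.png"%n) for n in("top","scene")]
E
```

```text
{'clock': 0.0, 'joint_pos': array([-1.40057779e+00,  3.13999436e-01,  4.49584971e-02,  1.30362336e+00,
       -1.08226122e-05,  1.43120421e+00]), 'qvel': array([ 8.68878991e-04, -1.99639787e-04,  1.98422132e-04, -1.19181684e-04,
       -5.79253223e-05,  1.67538982e-04]), 'tau': array([-4.48909332e-04, -4.80628395e+01,  2.98530668e+01,  1.95503508e-02,
       -1.10545359e-04, -3.03829793e-06]), 'tcp_pos': array([ 0.17520609, -0.54709837,  0.23040107]), 'orientation': array([-9.33793753e-04,  9.88025710e-01,  1.54286499e-01, -1.97124357e-05]), 'wrist_force': array([-0.27866979, -0.18066445,  0.11667958]), 'ft_torque': array([-0.04112329,  0.02184295, -0.03506299]), 'finger_gap': 0.08562712407116733} -0.0187
scene [[ 0.936  0.271 -0.224  0.703]
 [ 0.351 -0.689  0.634 -0.477]
 [ 0.018 -0.672 -0.74   0.696]
 [ 0.     0.     0.     1.   ]] 408.6645133015115 259.2344088448807 191.66762970645175
top [[-0.015 -0.994  0.107  0.424]
 [-1.     0.014 -0.006  0.039]
 [ 0.005 -0.108 -0.994  1.2  ]
 [ 0.     0.     0.     1.   ]] 433.45551089712484 257.4349305470544 192.78655346456688
```

View pics/top0.png

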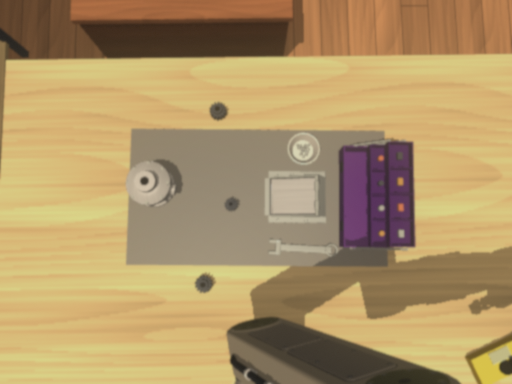

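View pics/scene0.png

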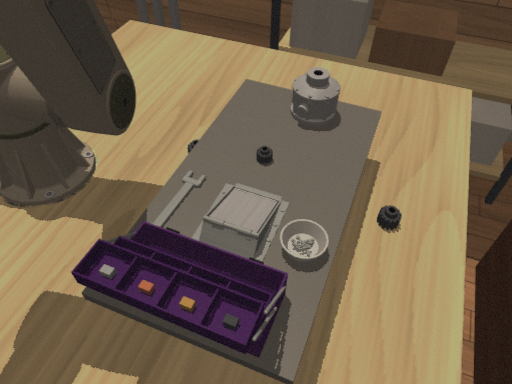

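The top view shows the countertop at columns 127–387 and rows 129–265. The pinion on it is at about (232,204), and the hatch spans about (266–325, 172–222) with its sill on the left. The tackle box is to the right of the hatch, the dish at (303,149), the wrench at (302,247), and the larger gears are off the countertop. In the scene view the pinion is at about (265,155). Next I measure.

```bash
python3 - <<'E'
from h import *
D=np.load("top0.npz");P=D["P"];im=D["im"]
z=P[...,2]
m=((abs(z-.128)<.008)&(P[...,1]>-.4)&(P[...,0]>.15)).astype(np.uint8)
n,l,st,c=cv2.connectedComponentsWithStats(m); k=1+st[1:,4].argmax()
p=P[l==k]; r=cv2.minAreaRect(p[:,:2].astype(np.float32)); print("counter rect",r,np.median(p[:,2]),st[k])
for n,w in(("top",(215,185,250,222)),("scene",(245,138,285,172))):
    d=np.load(n+"0.npz");g=cv2.cvtColor(d["im"],6+1) if 0 else d["im"].max(2)
    u0,v0,u1,v1=w; s=g[v0:v1,u0:u1]; mm=(s<70).astype(np.uint8); 
    nn,l2,st2,c2=cv2.connectedComponentsWithStats(mm); k=1+st2[1:,4].argmax(); x,y,ww,hh,a=st2[k]
    q=d["P"][v0:v1,u0:u1][l2==k]; 
    print(n,"bbox",x+u0,y+v0,ww,hh,a,"cen",c2[k]+[u0,v0],"cloud med",np.nanmedian(q,0),"zmax",np.nanpercentile(q[:,2],[5,50,90,98]))
    dd=cam(n); print(" ray z.142",ray(dd,*(c2[k]+[u0,v0]),.142))
# hatch profile along y on hatch centre (rows ~197), z
print("profile row197",[(u,P[197,u].round(3).tolist()) for u in range(256,345,5)])
print("row profile col 300",[(v,P[v,300].round(3).tolist()) for v in range(165,230,4)])
E
```

```text
counter rect ((0.5329684019088745, 0.03290665149688721), (0.6412993669509888, 0.3411220908164978), 88.69603729248047) 0.12834457186603188 [  126   128   262   139 25380]
top bbox 230 203 2 2 4 cen [230.5 203.5] cloud med [0.51187333 0.09787333 0.15860248] zmax [0.1561139  0.15860248 0.15989088 0.16004388]
 ray z.142 [0.51326791 0.0987736  0.142     ]
scene bbox 257 146 16 20 257 cen [264.3540856  155.89105058] cloud med [0.5133383  0.08894506 0.14573717] zmax [0.12844462 0.14573717 0.15632026 0.1573642 ]
 ray z.142 [0.51184964 0.09103771 0.142     ]
profile row197 [(256, [0.529, 0.036, 0.131]), (261, [0.53, 0.024, 0.124]), (266, [0.53, 0.011, 0.125]), (271, [0.529, -0.001, 0.128]), (276, [0.528, -0.013, 0.137]), (281, [0.528, -0.025, 0.14]), (286, [0.527, -0.037, 0.144]), (291, [0.527, -0.049, 0.146]), (296, [0.526, -0.061, 0.152]), (301, [0.526, -0.073, 0.155]), (306, [0.525, -0.084, 0.16]), (311, [0.524, -0.096, 0.164]), (316, [0.524, -0.107, 0.169]), (321, [0.526, -0.123, 0.145]), (326, [0.527, -0.138, 0.126]), (331, [0.527, -0.15, 0.129]), (336, [0.527, -0.162, 0.131]), (341, [0.524, -0.169, 0.159])]
row profile col 300 [(165, [0.609, -0.075, 0.127]), (169, [0.599, -0.075, 0.127]), (173, [0.588, -0.075, 0.129]), (177, [0.576, -0.073, 0.142]), (181, [0.565, -0.072, 0.149]), (185, [0.555, -0.071, 0.155]), (189, [0.546, -0.072, 0.149]), (193, [0.536, -0.071, 0.153]), (197, [0.526, -0.071, 0.153]), (201, [0.516, -0.07, 0.154]), (205, [0.506, -0.07, 0.152]), (209, [0.496, -0.07, 0.155]), (213, [0.496, -0.085, 0.006]), (217, [0.478, -0.071, 0.133]), (221, [0.469, -0.072, 0.128]), (225, [0.459, -0.072, 0.125]), (229, [0.449, -0.071, 0.13])]
```

```bash
python3 -m inch '[[[0,0,-0.04],0],[[0,0,-0.08],0],[[0.015,-0.015,-0.11],0],[[0.04,-0.04,-0.12],0],[[0.07,-0.068,-0.12],0]]' 0
python3 -m inch '[[[0.028,-0.028,0],0],[[0.056,-0.056,0],0],[[0.084,-0.084,0],0],[[0.112,-0.112,0],0],[[0.14,-0.14,0],0]]'
python3 -m inch '[[[0.028,-0.028,0],0],[[0.056,-0.056,0],0],[[0.084,-0.084,0],0],[[0.112,-0.112,0],0],[[0.14,-0.14,0],0]]'
python3 - <<'E'
from h import *
print({k:v for k,v in env.get_state().items() if k in("clock","tcp_pos","orientation","finger_gap")})
E
```

```text
clock: 0.62
tcp_pos: [0.2212, -0.4629, 0.3536]
orientation: [0.002, 0.988, 0.153, 0.0]
wrist_force: [1.8, -0.7, -1.2]
finger_gap: 0.0853
clock: 1.03
tcp_pos: [0.3126, -0.2853, 0.3529]
orientation: [0.002, 0.988, 0.153, 0.0]
wrist_force: [0.2, -0.6, -0.3]
finger_gap: 0.0854
clock: 1.45
tcp_pos: [0.4043, -0.1077, 0.3525]
orientation: [0.002, 0.988, 0.152, 0.001]
wrist_force: [0.8, -1.0, 0.4]
finger_gap: 0.0857
{'clock': 1.45, 'tcp_pos': array([ 0.40425102, -0.10768193,  0.35245951]), 'orientation': array([2.48692765e-03, 9.88311049e-01, 1.52429159e-01, 6.60806156e-04]), 'finger_gap': 0.08572069814635076}
```

```bash
python3 -m inch '[[[0.028,-0.028,0],4],[[0.056,-0.056,0],8],[[0.084,-0.084,0],12],[[0.112,-0.106,0],16],[[0.135,-0.125,0],18.8]]'
python3 -m inch '[[[0.016,-0.03,0],0],[[0.016,-0.03,0.035],0],[[0.016,-0.03,0.06],0],[[0.016,-0.03,0.06],0]]'
python3 - <<'E'
from h import *
print({k:v for k,v in env.get_state().items() if k in("clock","tcp_pos","orientation","finger_gap")})
d=cam("wrist");save(d,"w1.png");np.savez("w1.npz",P=cloud(d),im=d["image"]);print(d["M"],d["f"])
E
```

```text
clock: 1.87
tcp_pos: [0.496, 0.0548, 0.3517]
orientation: [0.002, 1.0, -0.012, 0.001]
wrist_force: [-0.3, -0.8, 0.1]
finger_gap: 0.0855
clock: 2.2
tcp_pos: [0.5101, 0.0757, 0.2862]
orientation: [-0.001, 1.0, -0.005, -0.004]
wrist_force: [-1.6, -0.0, -1.6]
finger_gap: 0.0851
{'clock': 2.2, 'tcp_pos': array([0.51013905, 0.07568392, 0.28616623]), 'orientation': array([-0.00138002,  0.99998213, -0.00455196, -0.00362187]), 'finger_gap': 0.08513959385334827}
[[-0.00953898 -0.96112364 -0.27595356  0.57894341]
 [-0.9999511   0.00844847  0.00514029  0.07539215]
 [-0.00260907  0.2759891  -0.96115723  0.42834394]
 [ 0.          0.          0.          1.        ]] 281.4435082136796
```

View pics/w1.png

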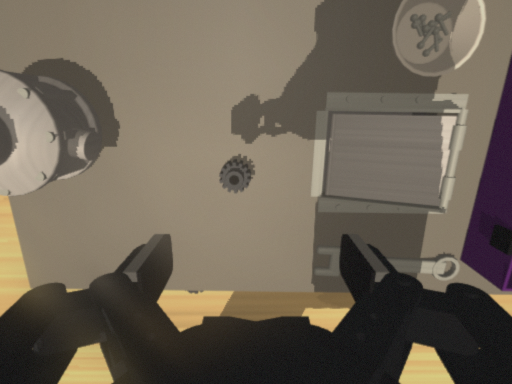

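The wrist view shows the pinion at about (238,174) with its hub top at (235,180). The sill strip is at columns 313–325, the flap spans about (328–445, 112–203), and the fingers sit at columns 160 and 350.

```bash
python3 - <<'E'
from h import *
d=cam("wrist");P=cloud(d);im=d["image"];z=P[...,2]
w=np.s_[145:205,208:268]
q=P[w].reshape(-1,3)
for lo,hi in((.138,.152),(.152,.162)):
    s=q[(q[:,2]>lo)&(q[:,2]<hi)]; print(lo,len(s),"bbox mid",(s.min(0)+s.max(0))/2,"size",np.ptp(s,axis=0),s.mean(0))
for uv,zz in(((235,180),.156),((238,172),.138),((313,160),.128),((326,160),.128),((326,113),.128),((326,200),.128)): print(uv,ray(d,*uv,zz).round(4))
# scene view second estimate: hub top & base
c=np.array([.533,.033]);a=np.radians(-1.3);R=np.array([[np.cos(a),-np.sin(a)],[np.sin(a),np.cos(a)]])
print("plane z",np.nanmedian(z[80:90,120:220]))
for uv in((313,160),(326,160),(440,160)):
  x=P[uv[1],uv[0]];print(uv,x,R.T@(x[:2]-c))
S=np.load("scene0.npz")["P"][138:172,245:285].reshape(-1,3)
for lo,hi in((.138,.150),(.152,.162)):
    s=S[(S[:,2]>lo)&(S[:,2]<hi)]; print("scene",len(s),(s.min(0)+s.max(0))/2,np.ptp(s,axis=0))
print(env.get_state()["tcp_pos"],env.get_state()["orientation"])
E
```

```text
0.138 451 bbox mid [0.51110906 0.09903697 0.1446758 ] size [0.03272195 0.03155812 0.01323958] [0.51336326 0.09818385 0.14701505]
0.152 264 bbox mid [0.5114731  0.09878566 0.15542585] size [0.01800004 0.01736393 0.00472218] [0.51150003 0.09863993 0.1560524 ]
(235, 180) [0.511  0.0972 0.156 ]
(238, 172) [0.5153 0.0952 0.138 ]
(313, 160) [0.5256 0.014  0.128 ]
(326, 160) [ 5.255e-01 -2.000e-04  1.280e-01]
(326, 113) [0.5749 0.0027 0.128 ]
(326, 200) [ 0.4797 -0.0028  0.128 ]
plane z 0.12812326975203248
(313, 160) [0.52572552 0.01406469 0.12853364] [-0.00684302 -0.01909548]
(326, 160) [5.25818682e-01 2.82399883e-04 1.29840603e-01] [-0.00643719 -0.0328721 ]
(440, 160) [ 0.53037774 -0.10185544  0.16168373] [ 0.00043792 -0.13488022]
scene 121 [0.50926037 0.09647177 0.14396429] [0.03328245 0.03214324 0.01184318]
scene 61 [0.51003634 0.09758862 0.15537871] [0.01763703 0.01992139 0.00646468]
[0.51190079 0.07506947 0.29125834] [-1.40218378e-03  9.99985755e-01 -5.14852410e-03 -1.25486581e-04]
```

```bash
python3 - <<'E'
from h import *
P=np.load("top0.npz")["P"];z=P[...,2]
m=abs(z-.128)<.02
for nm,rng in(("lowx",1),("highx",0)):
    e=[]
    for u in range(150,255,3):
        v=np.where(m[115:285,u])[0]+115; e.append(P[v[-1] if rng else v[0],u,:2])
    e=np.array(e);k=np.polyfit(e[:,1],e[:,0],1);print(nm,k,"yaw",-np.degrees(np.arctan(k[0])),"x at y=.03",np.polyval(k,.03))
W=np.load("w1.npz")["P"];im=np.load("w1.npz")["im"].astype(int)
# flap plane yaw from its normal
q=W[125:192,340:430].reshape(-1,3);q=q[~np.isnan(q[:,0])];A=np.c_[q[:,:2],np.ones(len(q))];s=np.linalg.lstsq(A,q[:,2],rcond=None)[0]
print("flap grad",s,"slope",np.degrees(np.arctan(np.hypot(*s[:2]))),"downhill dir yaw",np.degrees(np.arctan2(s[0],-s[1])))
print("y where flap z=.129 at x=.511,.53:",[(.129-s[2]-s[0]*x)/s[1] for x in(.511,.53)])
# cheek flange outer edges in wrist: print brightness col rows
for r in(125,160,190): print(r,im[r,305:335].sum(1).tolist())
E
```

```text
lowx [0.01988108 0.36365433] yaw -1.138951679826789 x at y=.03 0.36425076673613127
highx [0.01946071 0.7011221 ] yaw -1.1148758276210244 x at y=.03 0.7017059205588784
flap grad [-0.00609193 -0.32001604  0.1336414 ] slope 17.748518531381237 downhill dir yaw -1.0905686801317664
y where flap z=.129 at x=.511,.53: [np.float64(0.0047761049516744526), np.float64(0.004414415001728696)]
125 [255, 251, 255, 249, 243, 248, 246, 242, 250, 251, 275, 307, 314, 314, 314, 314, 318, 317, 314, 324, 319, 310, 266, 236, 237, 227, 269, 302, 332, 324]
160 [395, 394, 398, 403, 394, 395, 394, 401, 477, 508, 516, 517, 519, 517, 518, 513, 510, 514, 501, 376, 270, 235, 239, 277, 307, 333, 320, 318, 322, 325]
190 [393, 392, 392, 394, 396, 405, 475, 499, 508, 513, 512, 516, 511, 497, 494, 498, 454, 312, 236, 224, 248, 289, 323, 328, 316, 320, 322, 325, 324, 325]
```

```bash
python3 -m inch '[[[-0.001,-0.009,0.03],0.5],[[-0.001,-0.009,0.065],0.5],[[-0.001,-0.009,0.1],0.5],[[-0.001,-0.009,0.13],0.5],[[-0.001,-0.009,0.145],0.5]]'
python3 -m inch '[[[0,0,0],0],[[0,0,0],0]]'
python3 - <<'E'
from h import *
print(env.get_state()["tcp_pos"],env.get_state()["orientation"])
d=cam("wrist");save(d,"w2.png")
E
```

```text
clock: 2.72
tcp_pos: [0.5104, 0.0769, 0.1451]
orientation: [-0.004, 1.0, -0.005, -0.001]
wrist_force: [0.9, -0.4, -1.2]
finger_gap: 0.0857
clock: 2.88
tcp_pos: [0.511, 0.0764, 0.1464]
orientation: [-0.004, 1.0, -0.005, -0.0]
wrist_force: [-0.4, 0.4, -0.5]
finger_gap: 0.0856
[0.51100017 0.0764485  0.14643404] [-4.17289762e-03  9.99976537e-01 -5.42645090e-03 -2.56271001e-04]
```

View pics/w2.png

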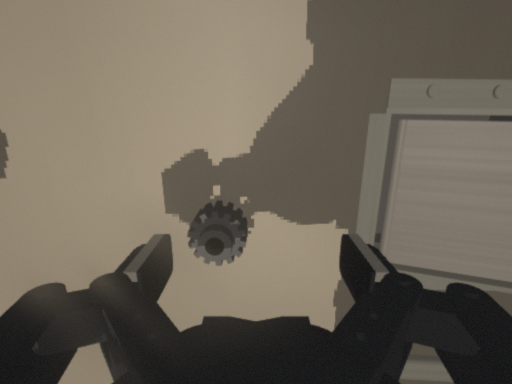

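The pinion lies between the fingers: teeth edge at column 188, rear pad at 172, pad midpoint at 255. The rear finger therefore clears it by about 8 mm, so I go down to just above the countertop.

```bash
python3 -m inch '[[[0,-0.004,0.01],0],[[0,-0.004,0.018],0],[[0,-0.004,0.023],0],[[0,-0.004,0.025],0]]'
python3 -m inch '[[[0,0,0],0],[[0,0,0],0]]'
python3 - <<'E'
from h import *
print(env.get_state()["tcp_pos"],env.get_state()["orientation"],env.get_state()["wrist_force"])
d=cam("scene");im=d["image"][60:260,150:350,::-1];cv2.imwrite("pics/s2.png",cv2.resize(im,None,fx=3,fy=3,interpolation=cv2.INTER_CUBIC))
E
```

```text
clock: 3.27
tcp_pos: [0.5116, 0.0786, 0.1218]
orientation: [-0.005, 1.0, -0.004, 0.0]
wrist_force: [0.6, -0.1, -0.0]
finger_gap: 0.0855
clock: 3.43
tcp_pos: [0.5113, 0.0787, 0.1216]
orientation: [-0.005, 1.0, -0.004, 0.0]
wrist_force: [-0.2, 0.3, -1.1]
finger_gap: 0.0855
[0.51133677 0.07867841 0.12157211] [-5.03182143e-03  9.99980243e-01 -3.76541287e-03  1.26132341e-04] [-0.20852437  0.30449467 -1.09942045]
```

View pics/s2.png

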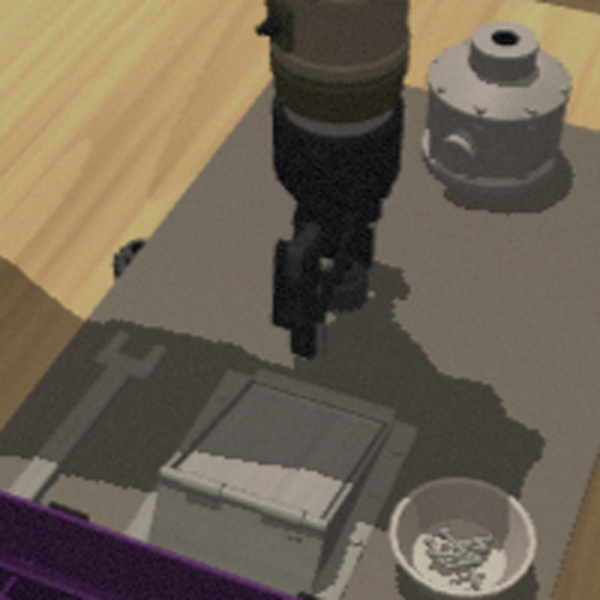

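The front finger stands on the countertop short of the sill, the rear finger is behind the pinion, and nothing else is touched. Now I slide it in slowly.

```bash
python3 -m inch '[[[0,0.008,0],0],[[0,0.016,0],0],[[0,0.024,0],0],[[0,0.032,0],0],[[0,0.04,0],0]]'
python3 -m inch '[[[0,0.007,0],0],[[0,0.014,0],0],[[0,0.021,0],0],[[0,0.028,0],0],[[0,0.028,0],0]]'
python3 - <<'E'
from h import *
print(env.get_state()["tcp_pos"],env.get_state()["orientation"],env.get_state()["wrist_force"])
d=cam("wrist");save(d,"w3.png")
d=cam("scene");save(d,"s3.png")
E
```

```text
clock: 3.9
tcp_pos: [0.5113, 0.0376, 0.1216]
orientation: [-0.005, 1.0, -0.004, 0.001]
wrist_force: [0.4, 0.5, 0.4]
finger_gap: 0.0853
clock: 4.32
tcp_pos: [0.5113, 0.0082, 0.1214]
orientation: [-0.005, 1.0, -0.005, 0.001]
wrist_force: [-0.9, -0.3, 2.7]
finger_gap: 0.0858
[0.51126762 0.00820279 0.1213755 ] [-4.59728103e-03  9.99978454e-01 -4.63724176e-03  6.72361272e-04] [-0.86006715 -0.30034712  2.70703866]
```

View pics/w3.png

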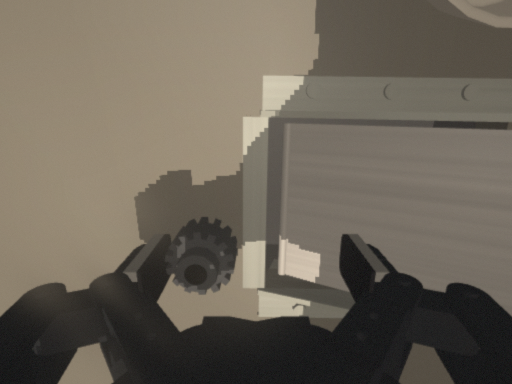

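The pinion (centre about (200,262)) is now against the rear pad, and the front finger holds the flap down with about 3 N. I keep sliding towards the drop.

```bash
python3 -m inch '[[[0,0.008,0],0],[[0,0.016,0],0],[[0,0.024,0],0],[[0,0.032,0],0],[[0,0.038,0],0]]'
python3 -m inch '[[[0,0.003,0],0],[[0,0.003,0],0],[[0,0.003,0],0]]'
python3 - <<'E'
from h import *
print(env.get_state()["tcp_pos"],env.get_state()["orientation"],env.get_state()["wrist_force"])
d=cam("wrist");save(d,"w4.png")
E
```

```text
clock: 4.83
tcp_pos: [0.5108, -0.0295, 0.121]
orientation: [-0.005, 1.0, -0.004, 0.001]
wrist_force: [0.3, 6.5, 1.3]
finger_gap: 0.0855
clock: 5.08
tcp_pos: [0.5105, -0.0331, 0.1209]
orientation: [-0.005, 1.0, -0.005, 0.0]
wrist_force: [0.3, 3.5, 3.5]
finger_gap: 0.085
[ 0.51052148 -0.03311965  0.12090256] [-4.97805826e-03  9.99975720e-01 -4.86484543e-03  3.34149966e-04] [0.30385899 3.47487592 3.52091271]
```

View pics/w4.png

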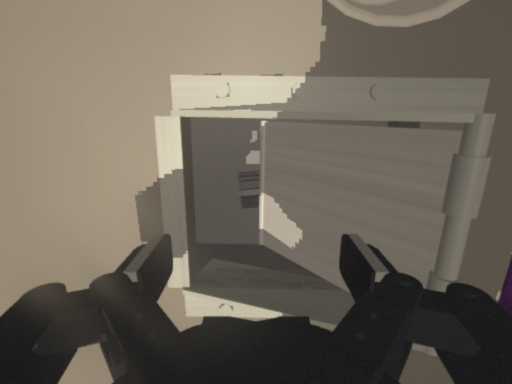

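The pinion is gone from the countertop. Something dark and toothed shows below the opening at about (250,190), and the flap is still held open. I check its height by depth before letting the flap go.

```bash
python3 - <<'E'
from h import *
d=cam("wrist");P=cloud(d)
for v in(175,182,190,200,205): print(v,[P[v,u].round(3).tolist() for u in(225,242,250,258)])
print("flap",P[160,290].round(3),P[160,420].round(3),env.get_state()["wrist_force"])
d=cam("scene");P=cloud(d)
E
```

```text
175 [[0.52, -0.002, 0.005], [0.525, -0.02, 0.026], [0.525, -0.027, 0.027], [0.525, -0.034, 0.028]]
182 [[0.513, -0.002, 0.004], [0.52, -0.02, 0.031], [0.521, -0.027, 0.034], [0.521, -0.033, 0.034]]
190 [[0.505, -0.001, 0.003], [0.512, -0.019, 0.027], [0.515, -0.027, 0.037], [0.515, -0.033, 0.037]]
200 [[0.495, -0.001, 0.004], [0.495, -0.018, 0.004], [0.506, -0.027, 0.037], [0.506, -0.033, 0.037]]
205 [[0.49, -0.001, 0.003], [0.49, -0.018, 0.004], [0.5, -0.026, 0.035], [0.5, -0.033, 0.033]]
flap [ 0.55  -0.053  0.1  ] [ 0.559 -0.098  0.152] [-1.10708818  3.10778356  3.81751852]
```

The pinion is lying on its side on the box floor (top at 37 mm, floor at 4 mm), with the flap still held. Now I withdraw straight up.

```bash
python3 -m inch '[[[0,-0.002,-0.01],0],[[0,-0.004,-0.025],0],[[0,-0.006,-0.05],0],[[0,-0.006,-0.08],0],[[0,-0.006,-0.11],0]]'
python3 -m inch '[[[0,0,-0.03],0],[[0,-0.03,-0.05],0],[[0,-0.06,-0.06],0],[[0,-0.06,-0.06],0],[[0,-0.06,-0.06],0]]'
python3 -m inch '[[[0,0,0],0],[[0,0,0],0],[[0,0,0],0],[[0,0,0],0],[[0,0,0],0]]'
python3 - <<'E'
from h import *
s=env.get_state();print(s["clock"],s["tcp_pos"],s["wrist_force"])
d=cam("wrist");save(d,"w5.png");P=cloud(d)
q=P.reshape(-1,3);q=q[(abs(q[:,0]-.53)<.025)&(q[:,1]>-.09)&(q[:,1]<-.01)]
A=np.c_[q[:,:2],np.ones(len(q))];k=np.linalg.lstsq(A,q[:,2],rcond=None)[0];print("flap slope",np.degrees(np.arctan(-k[1])),len(q))
d=cam("scene");save(d,"s5.png")
a=cv2.imread("pics/s5.png");b=cv2.imread("pics/scene0.png");df=cv2.absdiff(a,b).max(2)
for n,(u0,v0,u1,v1) in dict(housing=(290,70,342,125),dish=(280,222,328,262),wrench=(150,170,206,228),box=(75,225,290,360)).items():print(n,"mean diff",df[v0:v1,u0:u1].mean(), (df[v0:v1,u0:u1]>40).mean())
E
```

```text
clock: 5.65
tcp_pos: [0.51, -0.0281, 0.2324]
orientation: [-0.004, 1.0, -0.004, -0.0]
wrist_force: [1.1, -0.8, 0.8]
finger_gap: 0.0854
clock: 6.07
tcp_pos: [0.511, 0.032, 0.2942]
orientation: [-0.003, 1.0, -0.003, 0.001]
wrist_force: [0.3, 0.2, -0.2]
finger_gap: 0.0855
clock: 6.48
tcp_pos: [0.5108, 0.0314, 0.2937]
orientation: [-0.003, 1.0, -0.004, 0.001]
wrist_force: [0.1, 0.2, 0.1]
finger_gap: 0.0857
6.4833 [0.51078114 0.03142433 0.29366692] [0.08576532 0.15582449 0.12893319]
flap slope -64.53669856042629 13756
housing mean diff 5.683916083916084 0.0
dish mean diff 32.315104166666664 0.40625
wrench mean diff 40.428879310344826 0.7413793103448276
box mean diff 15.509354005167959 0.14442721791559002
```

View pics/s5.png

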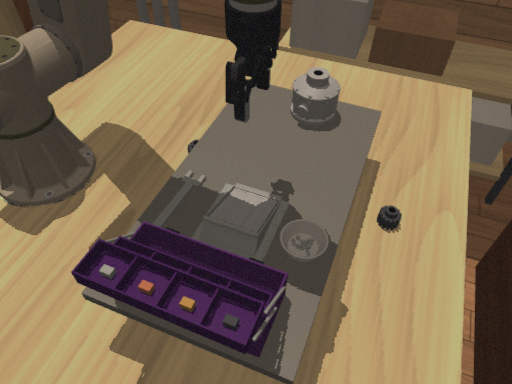

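The flap looks shut and everything else is in place; the colour differences are shadows, and gripper points spoiled my slope fit. I recheck with depth, then hand in.

```bash
python3 - <<'E'
from h import *
d=cam("scene");P=cloud(d);P0=np.load("scene0.npz")["P"]
dz=abs(P-P0).max(2)
for n,(u0,v0,u1,v1) in dict(housing=(290,70,342,125),dish=(280,222,328,262),wrench=(150,170,206,228),box=(75,225,290,360),flap=(215,192,275,230)).items():print(n,"frac>15mm",(dz[v0:v1,u0:u1]>.015).mean().round(4),"median",np.nanmedian(dz[v0:v1,u0:u1]).round(4))
q=P[192:230,210:280].reshape(-1,3);q=q[(abs(q[:,0]-.53)<.03)&(q[:,1]>-.09)&(q[:,1]<-.01)&(q[:,2]<.17)]
k=np.linalg.lstsq(np.c_[q[:,:2],np.ones(len(q))],q[:,2],rcond=None)[0];print("flap slope",np.degrees(np.arctan(-k[1])),len(q))
ok=abs(np.degrees(np.arctan(-k[1]))-18)<3
if ok: print("hand in",env.hand_in())
E
```

```text
housing frac>15mm 0.0 median 0.0013
dish frac>15mm 0.0 median 0.0009
wrench frac>15mm 0.0 median 0.0009
box frac>15mm 0.0 median 0.0009
flap frac>15mm 0.0 median 0.0009
flap slope 17.807850199032384 909
the job is handed in; nothing more can be done
hand in None
```

The pinion is in the scrap box, the flap is shut, and the job is handed in at about 6.5 s of the 45 s allowed. I viewed 8 of the 10 pictures.

I straddled the pinion with the open gripper, jaws along the countertop's y, and slid the whole gripper towards -y. The front finger pressed the flap open while the rear finger pushed the pinion over the sill. I then lifted the fingers straight out and moved clear.

**Pinion:** seen with the flap still held open, it lay on its side on the box floor, with its top at 37 mm and the floor at 4 mm. I did not look at it again once the flap had shut.

**Flap:** a recheck with the scene camera's depth gave a slope of 17.8°, against 18° when closed.

**Everything else:** depth compared with the start shows no change over 15 mm at the gear housing, dish, wrench, tackle box and flap, with medians of about 1 mm. The wrist force at the end was near zero.

**Checks that disagreed:**
- The first flap slope from the wrist camera came out at -64.5°, because points on the gripper got into the fit.
- The colour comparison flagged the dish, wrench and tackle box, but that was shadow.
- An early colour mask for the pinion in the top view caught only 4 pixels, so I used the wrist and scene depth instead.

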